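# Level the fossil stage and hold the spirit level down

### The arm

A 6-joint arm with a two-finger parallel gripper is mounted at the origin on the work surface. World frame = base frame: x ahead of the robot, y to its left, z up, the work surface at z = 0. Lengths are in mm, angles in rad, forces in N, time in s.
With the tool pointing down it reaches from about 300 to 750 mm from the base axis. Payload 8.5 kg.
Tool frame: the origin (TCP) lies midway between the tips of the shut fingers; the grasp point (between the pads) lies 19 mm behind it; z points along the fingers, x is the direction in which the jaws open and shut, and the axes are right-handed (so a half turn about z gives the same grasp; the last joint's range is limited). The gripper opens to 88 mm and grips with 3 to 60 N. Pads are 18 mm wide; open, the fingers measure 123 mm over their backs; the gripper's body (75 mm by 187 mm) begins 45 mm behind the grasp point.
Start: joints at [0.938, 0.381, 1.297, -0, 1.464, -0.215], TCP at [223.152, 502.676, 238.748] pointing down, gripper open.
Joint ranges: [-3.11, 3.11], [-0.89, 2.33], [0.22, 2.48], [-1.42, 4.56], [0.17, 2.85], [-2.88, 2.88]. Speed limits (rad/s): [2.39, 2.39, 3.14, 3.14, 3.14, 3.14].

### API

Orientations are given as [roll, pitch, yaw] about the fixed x, y, z axes, in that order (R = Rz(yaw) Ry(pitch) Rx(roll)).
In Python, from plant import env, optics, workorder gives the robot as it stands.
- The arm moves only by the shell command python3 -m jog 'ROWS' [FORCE]. ROWS is JSON, a list that holds one entry, the list of rows, each a list of 7 numbers: the shift along the tool's x, y, z in m, then the turn, a rotation vector about the tool's x, y, z in rad, then the closure in counts, from 0 (fully open) to 255 (shut). In form: [[[x, y, z, rx, ry, rz, gripper], ...]]. A call has 1 to 12 rows; each row shifts and turns the pose as measured when the row begins, along the tool's axes as they then stand; what a row does not reach is not made up. A row lasts 1/8 s, in which the tool goes at most 62.5 mm and 10.7 degrees, less where a joint would pass 70% of its speed; a pose out of reach is approached as far as the arm can. A call with a gripper value outside its range is refused whole. The fingers move at their own pace and stop on an object; FORCE is the grip in N (left out, the last holds). Time passes only in rows, so rows that do not move let the fingers close. It gives the time, the measured TCP pose, the force and the opening at its end, in the units of the state.
- env.read_state(): the state, without advancing time (a new reading comes with each control period).
- optics.get_image(name): name is "side" or "top"; returns a dict with "img" (384x512x3 uint8, red, green, blue), "K" (3x3 intrinsics, pixels), "view" (4x4, takes a point from world to camera coordinates). Camera axes: x right, y up, looking along -z (the intrinsics and any distortion apply to the point x, -y, -z); pixel columns grow to the right and rows downward; lengths in mm; the calibration is good to about 2 mm. A picture is of the moment at which its call begins. There is no depth.
- workorder.close_job(): hands the job in, once; it reports no verdict.
The state is a dict: "time": time; "joints": joint angles; "joint_vel": joint speeds; "joint_efforts": joint torques, N m; "tcp_pos": TCP position; "tcp_rot": TCP orientation; "wrist_force": force on the tool from outside, world axes, zero at the start; "wrist_torque": the same for the moment, N m; "gripper_width": finger opening in mm.
Only numpy, scipy, OpenCV 4.12 (cv2) and the standard library are available. Lean on these libraries where they do the work, as an engineer would, in place of code of your own. Each camera call takes 0.05 s, during which the arm holds its last target.

### The job

Lay the spirit level lengthwise on the bare metal pad of the tilting fossil stage and let go of it; then turn the stage's levelling foot by its black knob until the bubble stands centred between the two marks. Then press the level lightly but firmly down on the pad from above, with the bubble still centred, and finish while still pressing it; leave everything else on the table alone.

Things in the scene. Friction and masses are not known exactly. Their poses are not given: they have to be found in the camera images.
- level_mid (a point): centre of the loose spirit level, a plain aluminium bar 140 mm long (own y), 36 wide (own x), 44 high (own z, up; point 22 above its underside), 0.2 kg, black end caps. It stands window up beside the stage. A window mid-top shows a glass vial along y with two black ring marks and a pale bubble. Press its flat top with 5 to 20 N; pressing a solid end, 30 to 65 from the middle, leaves the window in view
- bubble (a joint): bubble's place in m along the level's own +y from the vial's middle, range -0.018 to 0.018. It floats to the higher end, 3 mm per 0.01 rad of tilt, and settles in about 1 s. The marks' inner edges are 18 mm apart, the bubble is 14 mm long: between the marks means within 0.002 of 0. Meaningful only while the level stands on the pad
- pad (a point): centre of the top of the stage's bare aluminium pad, 60 mm (own x) x 170 mm (own y), 3 mm proud of the dark steel plate, about 65 mm above the table; z is its upward normal. The level goes along y, either way round. The plate tilts about a bar along own x, 90 mm from here towards -y; its +y end, on the levelling foot, starts 0.02 to 0.055 rad too low
- bone (a point): top of the fossil bone held in its cradle on the stage plate beside the pad: 170 mm long along the pad's y, about 52 mm thick, its near side 87 mm (own +x) from the pad's centre line, its top 51 mm above the pad. Fixed to the plate; keep clear
- foot_grip (a point): on the axis of the levelling foot's knob at the height to grip: round ribbed black knob, 40 mm across, 32 mm tall, its top 12 mm above this point, the stage plate 30 mm below. It stands 170 mm from the pad's centre towards the pad's +y and rides on the plate. Own z is its axis, up
- foot (a joint): turn of the knob in rad, growing clockwise seen from above, which raises the foot's end of the stage by 0.025 rad of tilt per rad. Range -0.6 to 4.0, starts at 0 to 0.3; level lies somewhere between 1.1 and 2.2, different each time, so go by the bubble. Friction 0.12 N m; it stays where it is left, also under the press
- jar_at (a point): closed clear specimen jar with a black cap, 68 mm across, 85 mm tall; a bystander, to be left where it is (the point is in its middle)
- dish_at (a point): shallow glass dish, 90 mm across, 18 mm high; a bystander, to be left where it is (the point is in its middle)
- beaker_at (a point): small glass beaker, 56 mm across, 60 mm tall; a bystander, to be left where it is (the point is in its middle)
- fragment_at (a point): piece of bone lying flat, 75 mm long, 30 mm high; a bystander, to be left where it is (the point is in its middle)
- spec_box_at (a point): open cardboard specimen box, 80 x 60 x 22 mm; a bystander, to be left where it is (the point is in its middle)
- pot_at (a point): white lidded pot, 56 mm across, 60 mm tall; a bystander, to be left where it is (the point is in its middle)
Mind the look-alikes: they are no part of the job. Of the things that look like the part that bears level_mid, the largest one is meant.

How it is judged (in metres and radians):
On the way, in this order (a step that is already met when the one before it is completed fails the run):
1. the level lies flat and lengthwise on the pad and is let go (z of level_mid in the frame of pad between 0.017 and 0.027 m and x of level_mid in the frame of pad between -0.015 and 0.015 m and y of level_mid in the frame of pad between -0.025 and 0.025 m and angle between the y axis of level_mid and the y axis of pad, either way round below 0.15 rad and angle between the z axis of level_mid and the z axis of pad, either way round below 0.04 rad and contact force between the fingers and level below 0.1 N and linear speed of level below 0.02 m/s), for 0.2 s.
2. the foot is turned until the bubble stands between the marks, the level still on the pad (z of level_mid in the frame of pad between 0.017 and 0.027 m and x of level_mid in the frame of pad between -0.015 and 0.015 m and y of level_mid in the frame of pad between -0.025 and 0.025 m and angle between the y axis of level_mid and the y axis of pad, either way round below 0.15 rad and angle between the z axis of level_mid and the z axis of pad, either way round below 0.04 rad and value of joint bubble between -0.002 and 0.002 m and angle between pad's own z axis and vertical below 0.01 rad), for 0.3 s.
At the end, for the whole second after the job is handed in: level flat on the pad (centre within 15 mm across, 25 mm along, lengthwise within 0.15 rad), bubble within 2 mm of the middle, pad within 0.010 rad of level, and the fingers pressing the level so that it bears on the stage with 5 to 33 N, its weight of about 2 N included (all of step 2 and contact force between the fingers and level above 2 N and contact force between level and stage between 5 and 33 N and velocity of joint foot below 0.05 rad/s and linear speed of level below 0.01 m/s); the arm keeps its last pose, push and grip.
It fails at once if the level is pressed or knocked on the stage with more than 60 N (contact force between level and stage above 60 N).
It fails at once if a bystander is moved by more than 30 mm (distance of any of jar_at, dish_at, beaker_at, fragment_at, spec_box_at, pot_at from where it was at the start of the episode above 0.03 m).
It also fails if it takes over 72 s, if anything falls off the work surface, if the arm or the gripper's body presses on something with over 40 N, if the wrist force passes 120 N, or if a joint passes its speed limit or range.

## Working session

There is one attempt and no reset: what is moved stays moved. The work goes in short steps, Python scripts to look and compute and a shell command to move; the robot and the scene stay as the last step left them, time stands still between calls to the robot, and variables do not carry over. Pictures are saved under pics/ and viewed, and the job is handed in when it is done.

```bash
ls; mkdir -p pics; python3 - <<'E'
from plant import env, optics
import cv2
print(env.read_state())
for n in ("side","top"):
    d=optics.get_image(n); print(n,d['K'].tolist(),d['view'].round(4).tolist(),[k for k in d])
    cv2.imwrite(f'pics/{n}0.png',cv2.resize(d['img'][...,::-1],(800,600),interpolation=cv2.INTER_CUBIC))
E
```

```text
pics
{'time': 0.0, 'joints': array([ 9.37697763e-01,  3.81178925e-01,  1.29825018e+00, -6.49446182e-06,
        1.46360896e+00, -2.15298336e-01]), 'joint_vel': array([-0.00030363,  0.00014927,  0.00169669,  0.00150623, -0.00046456,
        0.0001656 ]), 'joint_efforts': array([ 6.28828166e-04, -4.37904847e+01, -2.24560976e+01,  7.14825257e-02,
        3.51116003e-02, -8.27480881e-05]), 'tcp_pos': array([222.99428464, 502.45609052, 238.15051059]), 'tcp_rot': array([-3.14129016e+00,  1.41342251e-03,  1.15299701e+00]), 'wrist_force': array([-1.09650309,  0.39369093,  1.23878689]), 'wrist_torque': array([-0.01731961, -0.04581512,  0.0041212 ]), 'gripper_width': 87.8788757075534}
side [[367.5420428326994, 0.0, 252.83218787237738], [0.0, 367.5420428326994, 190.45850119653127], [0.0, 0.0, 1.0]] [[0.8818, -0.4715, -0.0041, -541.2949], [0.3519, 0.6523, 0.6713, -211.8639], [-0.3139, -0.5934, 0.7412, -999.0263], [0.0, 0.0, 0.0, 1.0]] ['img', 'K', 'view']
top [[448.84872815739, 0.0, 254.89080637642783], [0.0, 448.84872815739, 188.10955841923956], [0.0, 0.0, 1.0]] [[0.0108, -0.9999, 0.0105, -90.2614], [0.9848, 0.0124, 0.1735, -561.0633], [-0.1736, 0.0085, 0.9848, -1290.2045], [0.0, 0.0, 0.0, 1.0]] ['img', 'K', 'view']
```

View pics/side0.png

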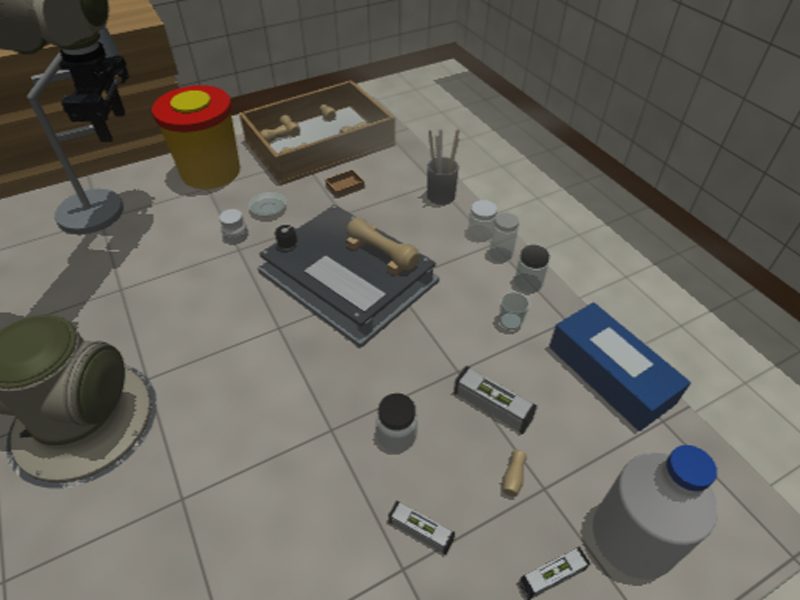

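View pics/top0.png

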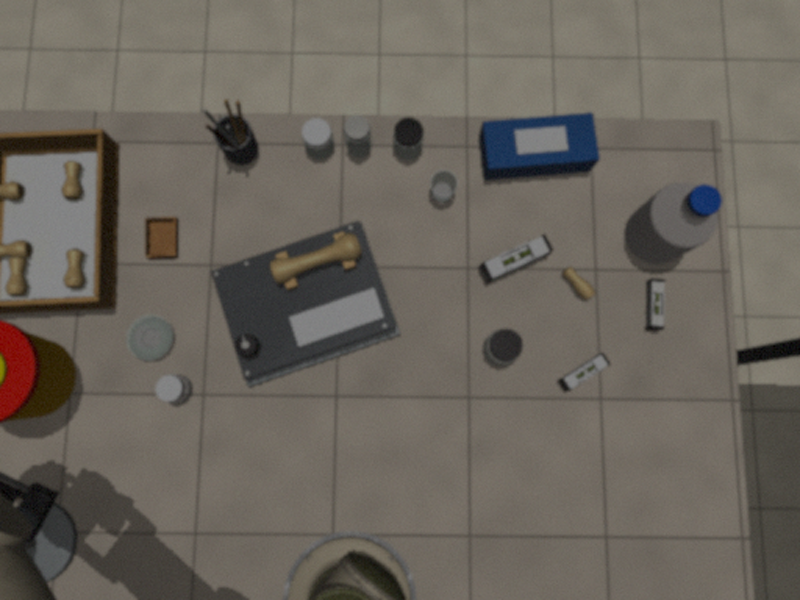

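Levels that could be taken for the one wanted (top picture at 800x600): (516,258), (655,304) and (584,372). In the side picture they are at (495,398), (556,572) and (421,527). The largest is the first; I check it close up.

```bash
cat > h.py <<'E'
import numpy as np, cv2
from plant import env, optics
def cam(n): return optics.get_image(n)
def plane(d,uv,z):
    K=d['K'];V=d['view'];R=V[:3,:3];t=V[:3,3]
    r=np.array([(uv[0]-K[0,2])/K[0,0],-(uv[1]-K[1,2])/K[1,1],-1.])
    o=-R.T@t; w=R.T@r
    return o+w*(z-o[2])/w[2]
def proj(d,p):
    K=d['K'];V=d['view'];c=V[:3,:3]@np.asarray(p,float)+V[:3,3]
    return np.array([K[0,2]+K[0,0]*c[0]/-c[2],K[1,2]-K[1,1]*c[1]/-c[2]])
def tri(ds,uvs):
    A=[];b=[]
    for d,uv in zip(ds,uvs):
        o=plane(d,uv,0);w=plane(d,uv,100)-o;w/=np.linalg.norm(w)
        P=np.eye(3)-np.outer(w,w);A.append(P);b.append(P@o)
    A=np.vstack(A);b=np.hstack(b);x=np.linalg.lstsq(A,b,rcond=None)[0]
    return x,np.linalg.norm(A@x-b)
def crop(d,u0,v0,u1,v1,s,name,marks=()):
    im=cv2.resize(d['img'][v0:v1,u0:u1,::-1],None,fx=s,fy=s,interpolation=cv2.INTER_CUBIC)
    for p in marks: cv2.circle(im,(int((p[0]+.5-u0)*s),int((p[1]+.5-v0)*s)),3,(0,0,255),1)
    cv2.imwrite('pics/'+name,im)
E
python3 - <<'E'
from h import *
a=cam('top');b=cam('side')
crop(a,290,130,370,190,10,'tlev.png')
crop(a,130,135,260,250,5,'tstage.png')
crop(b,280,225,350,280,10,'slev.png')
crop(b,160,125,285,220,6,'sstage.png')
E
```

```text
(no output)
```

View pics/tlev.png

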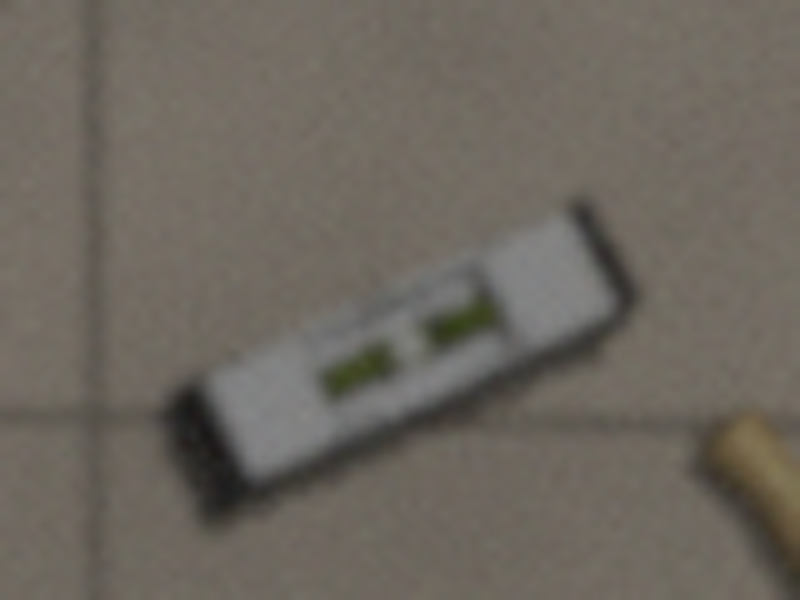

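View pics/tstage.png

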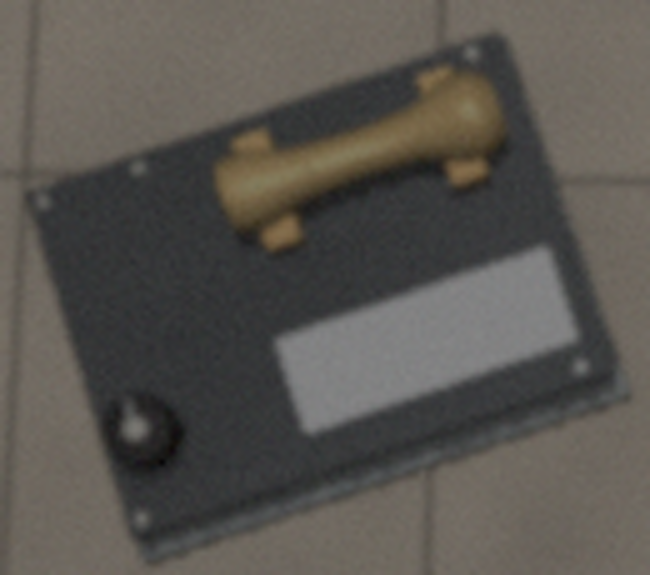

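View pics/slev.png

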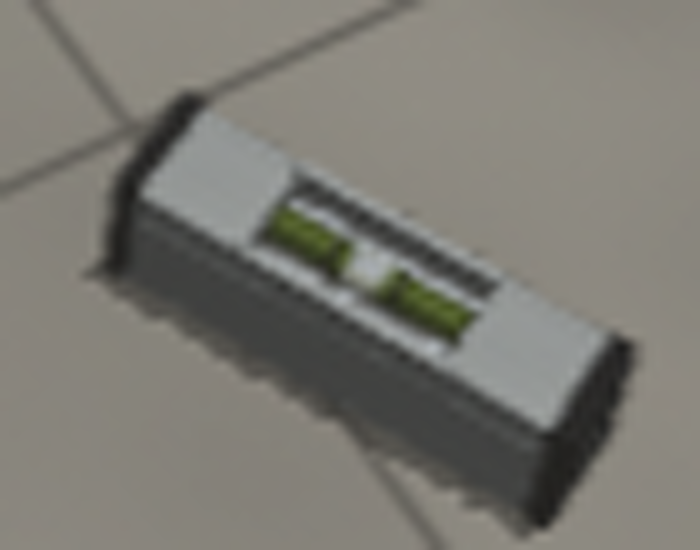

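View pics/sstage.png

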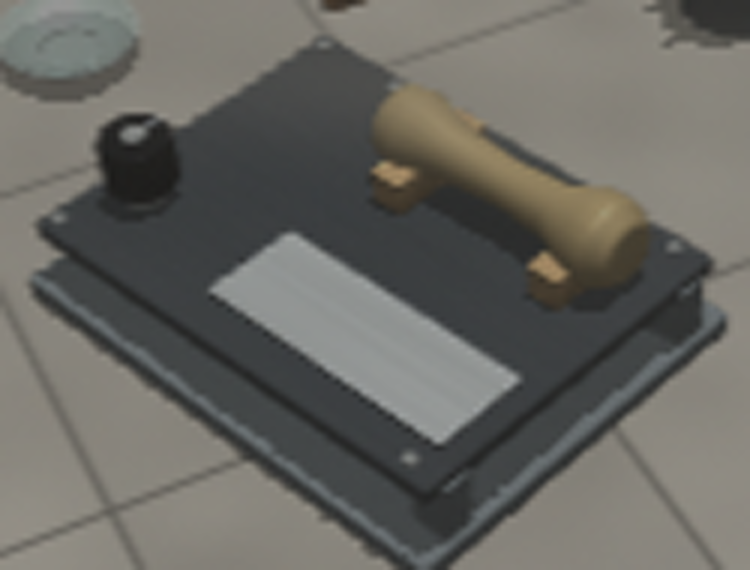

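```bash
python3 - <<'E'
from h import *
a=cam('top');b=cam('side')
def T(p,u0,v0,s): return np.array([u0+p[0]/s-.5,v0+p[1]/s-.5])
tl=[T(p,290,130,10) for p in [(203,385),(565,212),(620,310),(245,485)]]
sl=[T(p,280,225,10) for p in [(205,105),(612,345),(548,430),(145,195)]]
# order differ: top lower-left = robot-near,+y ; check
for n,zz,P,Q in (('lev',44,tl,sl),('pad',65,[T(p,130,135,5) for p in [(275,340),(548,245),(578,342),(308,435)]],[T(p,160,125,6) for p in [(292,232),(520,380),(440,444),(208,291)]])):
    print(n)
    for i in range(4):
        print(*[v for v in (tri([a,b],[P[i],Q[i]])[0].round(1),round(tri([a,b],[P[i],Q[i]])[1],1),plane(a,P[i],zz).round(1),plane(b,Q[i],zz).round(1))])
k=tri([a,b],[T((133,430),130,135,5),T((135,132),160,125,6)]);print('knob',k)
for n,u in (('dish',(151,338)),('pot',(173,388)),('jar',(505,345)),('beaker',(443,190)),('frag',(578,283)),('box',(162,238))):
    print(n,plane(a,np.array(u)*.64,30).round(0))
E
```

```text
lev
[ 627.4 -249.3   45.5] 1.2 [ 626.9 -249.2   44. ] [ 629.  -248.6   44. ]
[ 683.8 -361.4   38.7] 0.1 [ 682.4 -360.3   44. ] [ 681.1 -363.6   44. ]
[ 651.6 -376.2   43.7] 0.6 [ 651.9 -376.3   44. ] [ 651.  -376.2   44. ]
[ 598.9 -262.9   38.9] 2.4 [ 596.2 -261.5   44. ] [ 598.4 -265.9   44. ]
pad
[515.4 123.2  57.4] 0.5 [514.  122.1  65. ] [513.2 115.4  65. ]
[572.4 -36.6  63.1] 0.8 [572.6 -36.8  65. ] [571. -38.  65.]
[516.4 -55.6  63.2] 1.7 [515.  -55.3  65. ] [517.  -57.2  65. ]
[458.8 101.8  58.4] 0.4 [458.4 100.8  65. ] [456.8  95.3  65. ]
knob (array([458.12541159, 195.65789794,  96.46272309]), np.float64(1.6104206358831357))
dish [474. 388.  30.]
pot [380. 339.  30.]
jar [ 469. -290.   30.]
beaker [ 777. -171.   30.]
frag [ 592. -434.   30.]
box [671. 380.  30.]
```

Largest level is chosen: centre about (640,-312), yaw 0.453, and it measures about 140 mm long. Pad centre is about (516,33,61), yaw 0.347, and the knob axis about (458,194), which agrees with 170 mm from the pad. I'm moving above the level now.

```bash
python3 -m jog '[[[-0.038,0.047,0,0,0,0,0],[-0.038,0.047,0,0,0,0,0],[-0.038,0.047,0,0,0,0,0],[-0.038,0.047,0,0,0,0,0],[-0.038,0.047,0,0,0,0,0],[-0.038,0.047,0,0,0,0,0],[-0.038,0.047,0,0,0,0,0],[-0.038,0.047,0,0,0,0,0],[-0.038,0.047,0,0,0,0,0],[-0.038,0.047,0,0,0,0,0],[-0.038,0.047,0,0,0,0,0],[-0.038,0.047,0,0,0,0,0]]]'
cat >> h.py <<'E'
from scipy.spatial.transform import Rotation as Ro
def go(target,yaw=None,tilt=None):
    "shift in tool axes (mm) to target and rotvec to reach yaw (tool down)"
    s=env.read_state(); R=Ro.from_euler('xyz',s['tcp_rot'])
    print('t',round(s['time'],2),'tcp',s['tcp_pos'].round(1),'rpy',s['tcp_rot'].round(3),'F',s['wrist_force'].round(1),'w',round(s['gripper_width'],1),'q6',s['joints'][5].round(2))
    if target is not None: print('shift mm',R.inv().apply(np.array(target)-s['tcp_pos']).round(1))
    if yaw is not None:
        Rt=Ro.from_euler('xyz',[np.pi,0,yaw])
        if tilt: Rt=Rt*Ro.from_rotvec([tilt,0,0])
        print('rot',(R.inv()*Rt).as_rotvec().round(3))
E
python3 -c "
from h import *
go((640,-312,150),0.453)"
```

```text
time: 1.8
tcp_pos: [563.0, -160.0, 239.5]
tcp_rot: [3.138, -0.002, 1.159]
wrist_force: [0.8, 0.8, 0.8]
gripper_width: 88.2
t 1.8 tcp [ 563.  -160.   239.5] rpy [ 3.138e+00 -2.000e-03  1.159e+00] F [0.8 0.8 0.8] w 88.2 q6 -1.64
shift mm [-108.7  131.    89.7]
rot [ 0.003 -0.004  0.706]
```

```bash
python3 -m jog '[[[-0.036,0.044,0.01,0,0,0,0],[-0.036,0.044,0.01,0,0,0,0],[-0.036,0.044,0.01,0,0,0,0],[0,0,0.01,0,0,0.18,0],[0,0,0.01,0,0,0.18,0],[0,0,0.01,0,0,0.18,0],[0,0,0.01,0,0,0.17,0],[0,0,0,0,0,0,0]]]'
python3 - <<'E'
from h import *
go((640,-312,100),0.453)
a=cam('top');b=cam('side')
crop(a,280,120,390,200,7,'t1.png');crop(b,260,180,370,290,7,'s1.png')
E
```

```text
time: 2.8
tcp_pos: [643.2, -322.4, 162.8]
tcp_rot: [-3.139, -0.002, 0.423]
wrist_force: [-0.7, -0.0, 0.5]
gripper_width: 88.4
t 2.8 tcp [ 643.2 -322.4  162.8] rpy [-3.139e+00 -2.000e-03  4.230e-01] F [-0.7 -0.   0.5] w 88.4 q6 -1.05
shift mm [  1.2 -10.6  62.8]
rot [-0.003 -0.002 -0.03 ]
```

View pics/s1.png

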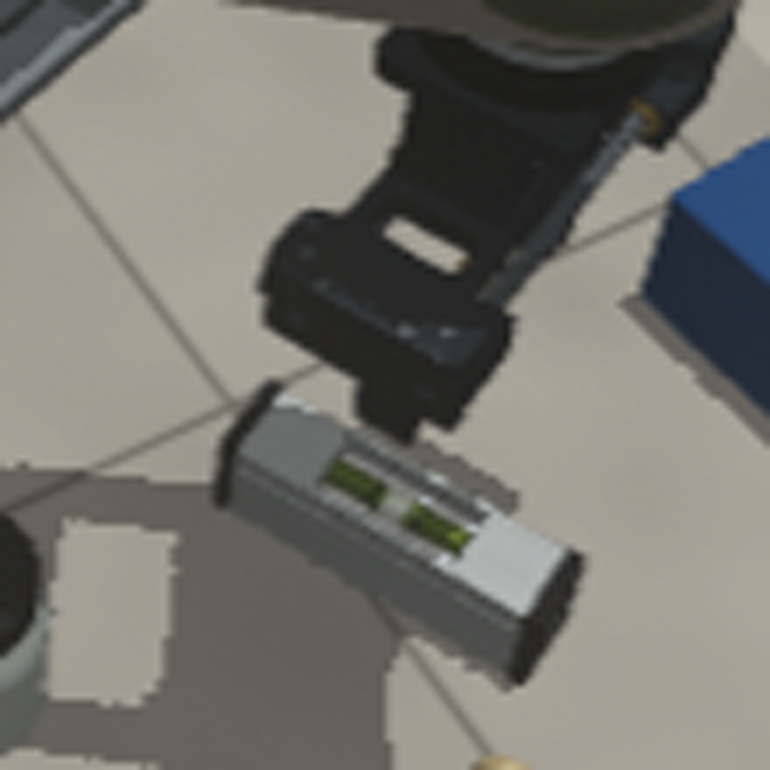

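View pics/t1.png

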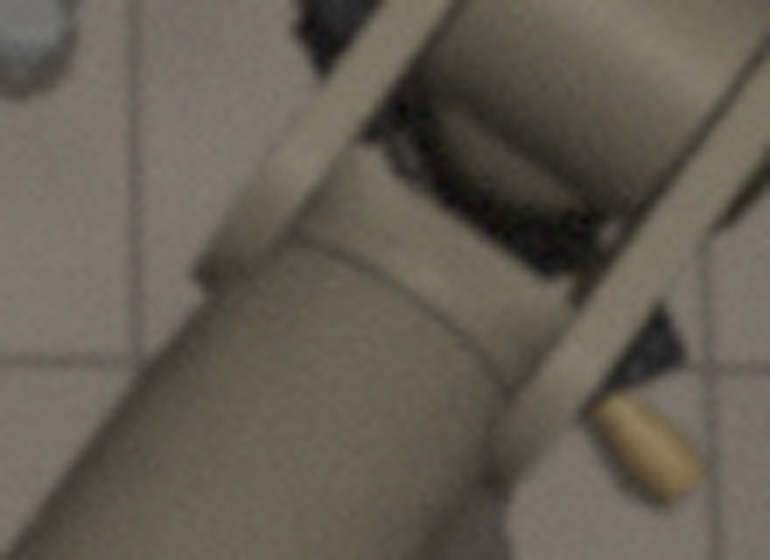

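```bash
python3 -m jog '[[[0.001,-0.0106,0.03,0,0,-0.03,0],[0,0,0.03,0,0,0,0],[0,0,0.03,0,0,0,0],[0,0,0.01,0,0,0,0],[0,0,0,0,0,0,0]]]'
python3 - <<'E'
from h import *
go((640,-312,14),0.453)
b=cam('side')
s=env.read_state()
crop(b,260,180,370,290,7,'s2.png',[proj(b,s['tcp_pos']),proj(b,(640,-312,44))])
E
```

```text
time: 3.52
tcp_pos: [642.2, -313.2, 66.2]
tcp_rot: [3.135, -0.007, 0.47]
wrist_force: [-0.5, 0.5, -0.5]
gripper_width: 88.0
t 3.52 tcp [ 642.2 -313.2   66.2] rpy [ 3.135 -0.007  0.47 ] F [-0.5  0.5 -0.5] w 88.0 q6 -1.09
shift mm [-1.8 -2.5 52.2]
rot [ 0.007 -0.007  0.017]
```

View pics/s2.png

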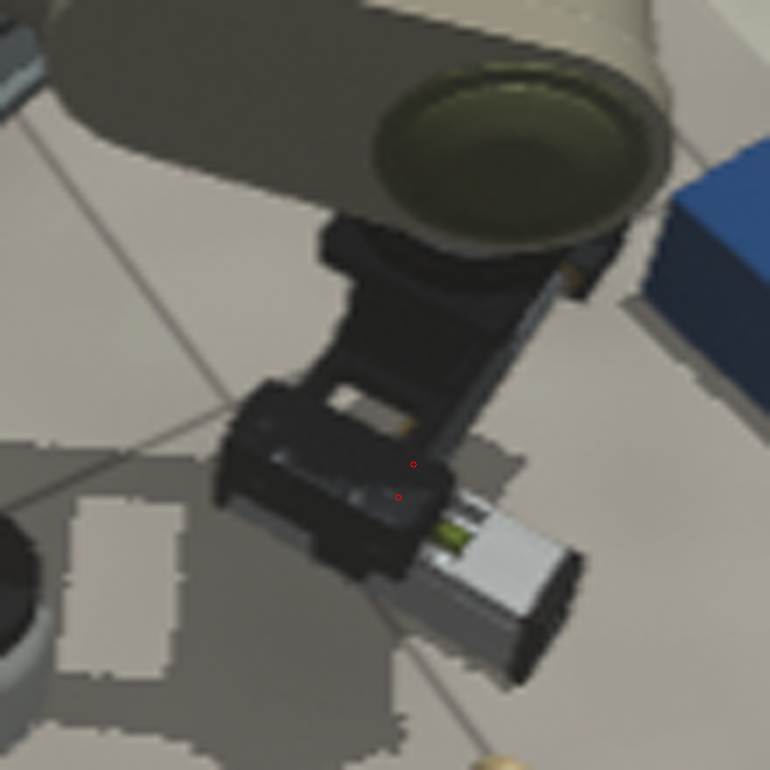

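```bash
python3 -m jog '[[[-0.002,-0.002,0.026,0.007,-0.007,0.017,0],[0,0,0.022,0,0,0,0],[0,0,0.003,0,0,0,0],[0,0,0,0,0,0,0]]]'
python3 - <<'E'
from h import *
go((640,-312,14),0.453)
E
```

```text
time: 4.08
tcp_pos: [642.7, -314.5, 21.6]
tcp_rot: [3.132, -0.006, 0.454]
wrist_force: [-0.0, -0.4, 1.4]
gripper_width: 88.0
t 4.08 tcp [ 642.7 -314.5   21.6] rpy [ 3.132 -0.006  0.454] F [-0.  -0.4  1.4] w 88.0 q6 -1.07
shift mm [-1.4 -3.5  7.5]
rot [ 0.01  -0.006  0.001]
```

```bash
python3 -m jog '[[[-0.001,-0.0035,0.008,0.01,-0.006,0,0],[0,0,0.001,0,0,0,255],[0,0,0,0,0,0,255],[0,0,0,0,0,0,255],[0,0,0,0,0,0,255],[0,0,0,0,0,0,255],[0,0,0,0,0,0,255],[0,0,0,0,0,0,255]]]' 25
python3 - <<'E'
from h import *
go((640,-312,150),0.453)
E
```

```text
time: 5.08
tcp_pos: [641.1, -312.3, 14.8]
tcp_rot: [3.139, -0.001, 0.455]
wrist_force: [0.1, 0.4, 0.3]
gripper_width: 35.9
t 5.08 tcp [ 641.1 -312.3   14.8] rpy [ 3.139e+00 -1.000e-03  4.550e-01] F [0.1 0.4 0.3] w 35.9 q6 -1.07
shift mm [  -0.7   -0.4 -135.2]
rot [ 0.003 -0.001  0.002]
```

```bash
python3 -m jog '[[[0,0,-0.02,0,0,0,255],[0,0,-0.04,0,0,0,255],[0,0,-0.045,0,0,0,255],[0,0,-0.045,0,0,0,255],[0,0,0,0,0,0,255]]]'
python3 - <<'E'
from h import *
go((516,33,160),0.347)
E
```

```text
time: 5.7
tcp_pos: [640.5, -311.8, 173.6]
tcp_rot: [3.138, -0.002, 0.455]
wrist_force: [-0.4, 0.0, -2.8]
gripper_width: 35.7
t 5.7 tcp [ 640.5 -311.8  173.6] rpy [ 3.138e+00 -2.000e-03  4.550e-01] F [-0.4  0.  -2.8] w 35.7 q6 -1.07
shift mm [  39.5 -364.5   12.4]
rot [ 0.004 -0.002  0.108]
```

```bash
python3 -m jog '[[[0.003,-0.03,0,0,0,0,255],[0.005,-0.045,0,0,0,0,255],[0.005,-0.05,0,0,0,0,255],[0.005,-0.05,0,0,0,0,255],[0.005,-0.05,0,0,0,0,255],[0.005,-0.045,0,0,0,0,255],[0.005,-0.04,0,0,0,0,255],[0.003,-0.02,0.0,0,0,0.108,255],[0,0,0,0,0,0,255]]]'
python3 - <<'E'
from h import *
go((516,33,130),0.347)
b=cam('side');a=cam('top')
crop(b,160,85,285,195,6,'s3.png',[proj(b,(516,33,61))])
crop(a,130,135,260,250,5,'t3.png')
E
```

```text
time: 6.82
tcp_pos: [518.3, 11.6, 165.9]
tcp_rot: [-3.135, 0.009, 0.344]
wrist_force: [-0.4, -0.9, -1.8]
gripper_width: 35.9
t 6.83 tcp [518.3  11.6 165.9] rpy [-3.135  0.009  0.344] F [-0.4 -0.9 -1.8] w 35.9 q6 -0.55
shift mm [  5.4 -20.7  36. ]
rot [-0.007  0.009 -0.003]
```

View pics/s3.png

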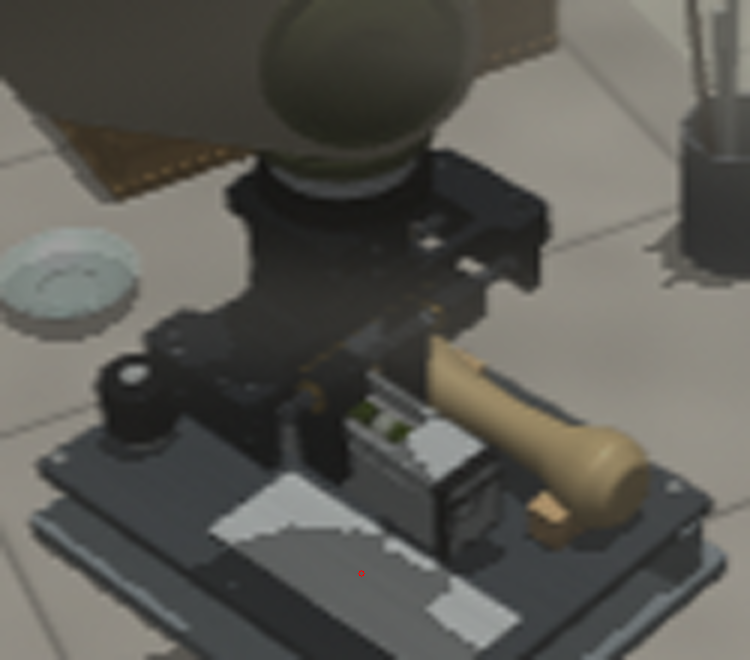

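View pics/t3.png

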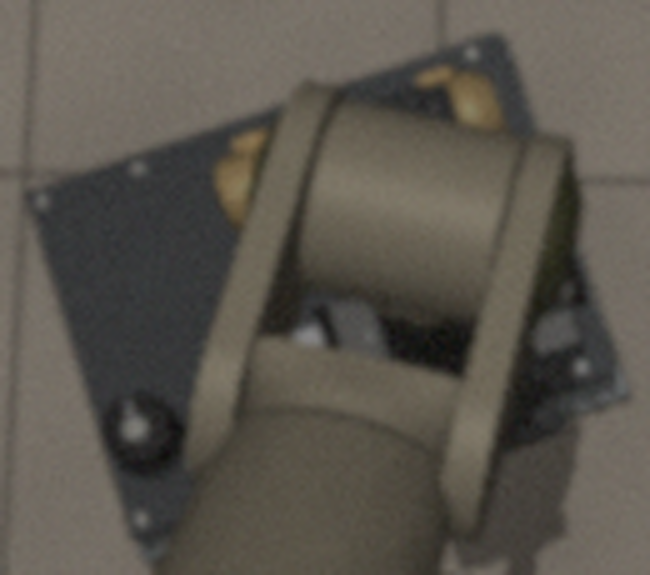

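```bash
python3 -m jog '[[[0.005,-0.02,0.015,-0.037,0.009,-0.003,255],[0,0,0.025,0,0,0,255],[0,0,0.015,0,0,0,255],[0,0,0,0,0,0,255]]]'
python3 - <<'E'
from h import *
go((516,33,78),0.347,-0.032)
b=cam('side')
crop(b,160,85,285,195,6,'s4.png',[proj(b,(516,33,61))])
E
```

```text
time: 7.42
tcp_pos: [518.9, 25.8, 108.8]
tcp_rot: [3.109, -0.0, 0.348]
wrist_force: [0.1, 0.3, -2.1]
gripper_width: 35.7
t 7.42 tcp [518.9  25.8 108.8] rpy [ 3.109 -0.     0.348] F [ 0.1  0.3 -2.1] w 35.7 q6 -0.5
shift mm [-0.3 -8.8 30.5]
rot [ 0.001 -0.     0.001]
```

View pics/s4.png

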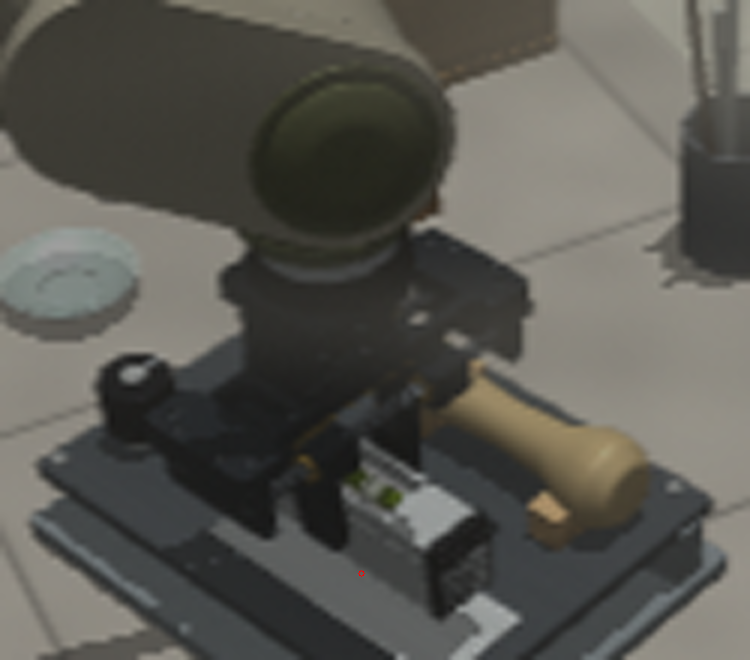

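```bash
python3 -m jog '[[[0,-0.0085,0.01,0,0,0,255],[0,0,0.01,0,0,0,255],[0,0,0.004,0,0,0,255],[0,0,0,0,0,0,255]]]'
python3 - <<'E'
from h import *
go((516,33,76),0.347,-0.032)
b=cam('side')
crop(b,160,85,285,195,6,'s5.png',[proj(b,(516,33,61))])
E
```

```text
time: 7.98
tcp_pos: [517.3, 32.8, 84.6]
tcp_rot: [3.107, -0.003, 0.348]
wrist_force: [-0.3, -0.5, -1.5]
gripper_width: 35.8
t 7.97 tcp [517.3  32.8  84.6] rpy [ 3.107e+00 -3.000e-03  3.480e-01] F [-0.3 -0.5 -1.5] w 35.8 q6 -0.48
shift mm [-1.2 -0.9  8.5]
rot [ 0.002 -0.003  0.001]
```

View pics/s5.png

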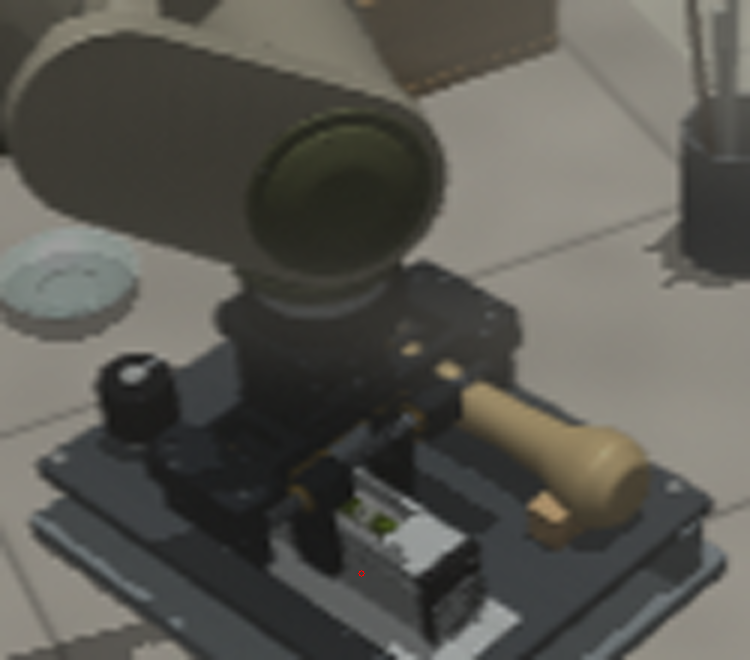

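```bash
python3 -m jog '[[[-0.001,-0.001,0.004,0,-0.003,0,255],[0,0,0.002,0,0,0,255],[0,0,0.001,0,0,0,255],[0,0,0,0,0,0,255]]]'
python3 -m jog '[[[0,0,0.002,0,0,0,255],[0,0,0,0,0,0,255]]]'
```

```text
time: 8.52
tcp_pos: [516.4, 33.1, 77.7]
tcp_rot: [3.107, -0.001, 0.348]
wrist_force: [-0.3, 1.3, -2.7]
gripper_width: 35.9
time: 8.78
tcp_pos: [516.6, 33.1, 76.5]
tcp_rot: [3.106, -0.002, 0.348]
wrist_force: [-0.9, -0.1, 1.8]
gripper_width: 35.8
```

```bash
python3 -m jog '[[[0,0,0.0015,0,0,0,255],[0,0,0,0,0,0,255]]]'
```

```text
time: 9.02
tcp_pos: [516.6, 33.1, 76.5]
tcp_rot: [3.105, -0.003, 0.348]
wrist_force: [-1.7, -0.9, 1.5]
gripper_width: 35.8
```

```bash
python3 -m jog '[[[0,0,0,0,0,0,120],[0,0,0,0,0,0,60],[0,0,0,0,0,0,0],[0,0,0,0,0,0,0],[0,0,0,0,0,0,0],[0,0,-0.02,0,0,0,0],[0,0,-0.04,0,0,0,0],[0,0,-0.04,0,0,0,0],[0,0,0,0,0,0,0]]]'
python3 - <<'E'
from h import *
go((457,195,160),1.3)
b=cam('side')
crop(b,160,85,285,195,6,'s6.png',[proj(b,(516,33,106))])
E
```

```text
time: 10.15
tcp_pos: [515.3, 36.4, 178.5]
tcp_rot: [3.106, -0.003, 0.348]
wrist_force: [-0.8, 0.5, -0.4]
gripper_width: 87.9
t 10.15 tcp [515.3  36.4 178.5] rpy [ 3.106e+00 -3.000e-03  3.480e-01] F [-0.8  0.5 -0.4] w 87.9 q6 -0.48
shift mm [  -0.8 -169.6   12.5]
rot [ 0.034  0.015 -0.952]
```

View pics/s6.png

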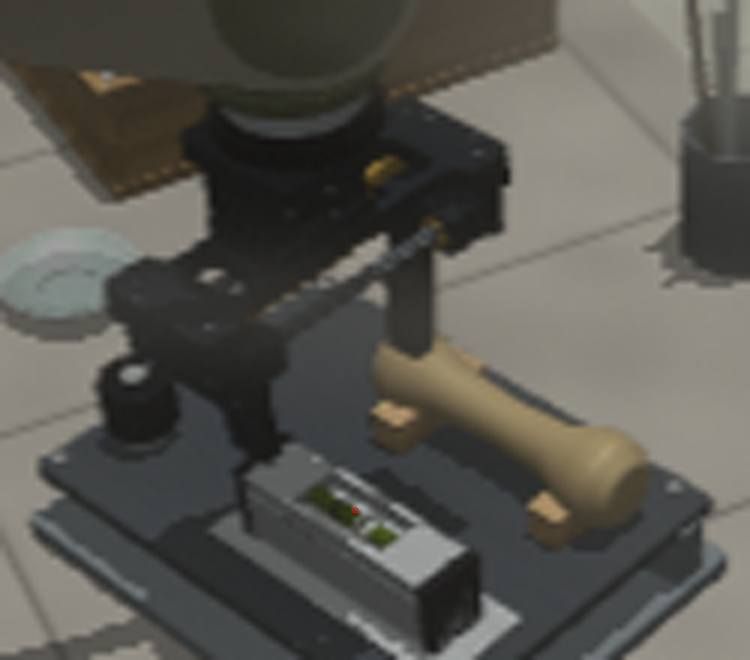

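```bash
python3 -m jog '[[[0,-0.03,0,0.034,0,0,0],[0,-0.05,0,0,0,0,0],[0,-0.05,0,0,0,0,0],[0,-0.04,0,0,0,0,0],[0,0,0.01,0,0,-0.18,0],[0,0,0.01,0,0,-0.18,0],[0,0,0.01,0,0,-0.18,0],[0,0,0.01,0,0,-0.18,0],[0,0,0.01,0,0,-0.18,0],[0,0,0,0,0,-0.05,0],[0,0,0,0,0,0,0]]]'
python3 - <<'E'
from h import *
go((458,194.5,64),1.3)
b=cam('side');a=cam('top')
crop(b,160,85,285,195,6,'s7.png',[proj(b,(516,33,106)),proj(b,(458,194.5,94))])
crop(a,130,135,260,250,5,'t7.png',[proj(a,(516,33,106))])
E
```

```text
time: 11.58
tcp_pos: [446.8, 199.7, 108.2]
tcp_rot: [-3.114, 0.01, 1.327]
wrist_force: [-0.1, 0.0, -0.5]
gripper_width: 88.0
t 11.57 tcp [446.8 199.7 108.2] rpy [-3.114  0.01   1.327] F [-0.1  0.  -0.5] w 88.0 q6 -1.15
shift mm [-1.9 13.3 43.8]
rot [-0.027  0.011  0.026]
```

View pics/s7.png

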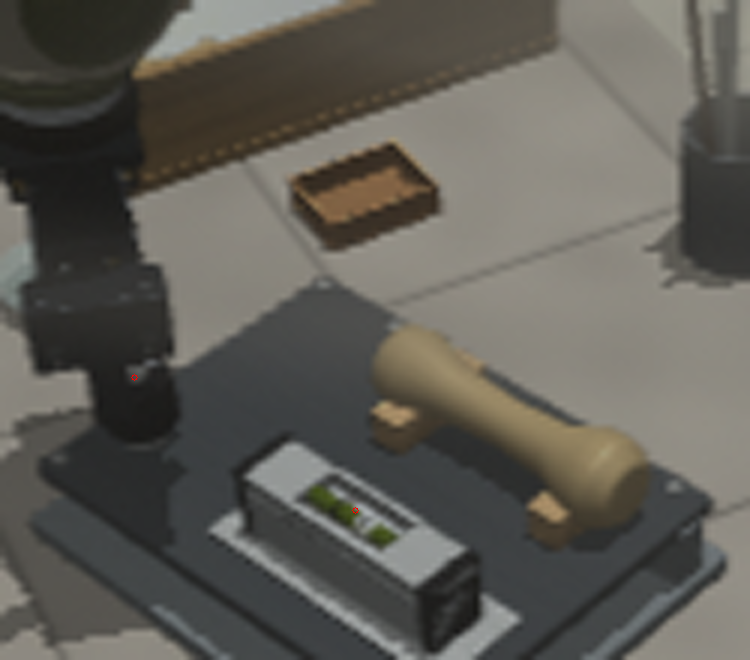

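View pics/t7.png

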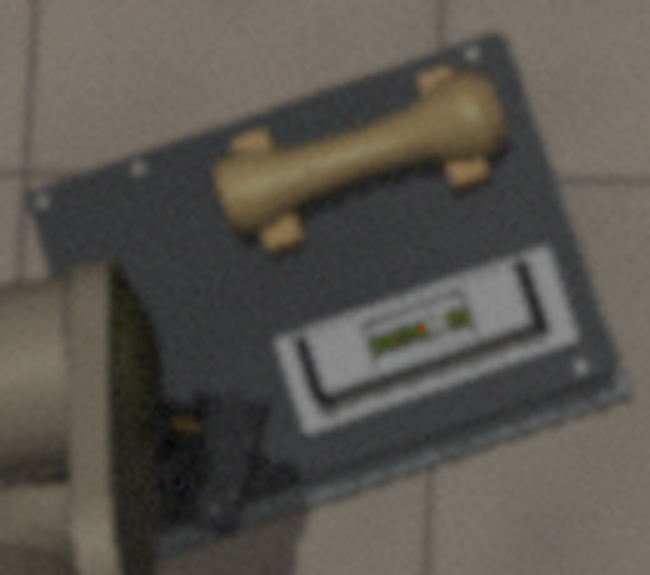

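The level lies centred and straight on the pad; the bubble sits well off towards the -y end, as expected. I'm correcting position before lowering onto the knob.

```bash
python3 -m jog '[[[-0.002,0.0133,0,-0.027,0.011,0.026,0],[0,0,0,0,0,0,0]]]'
python3 -c "
from h import *
go((458,194.5,64),1.3)"
```

```text
time: 11.92
tcp_pos: [460.4, 194.1, 108.0]
tcp_rot: [3.139, -0.001, 1.296]
wrist_force: [-0.7, -0.1, -0.0]
gripper_width: 88.0
t 11.93 tcp [460.4 194.1 108. ] rpy [ 3.139e+00 -1.000e-03  1.296e+00] F [-0.7 -0.1 -0. ] w 88.0 q6 -1.14
shift mm [-0.4 -2.5 44. ]
rot [ 0.002 -0.001 -0.004]
```

```bash
python3 -m jog '[[[0,-0.0025,0.015,0,0,0,0],[0,0,0.02,0,0,0,0],[0,0,0.005,0,0,0,0],[0,0,0,0,0,0,0]]]'
python3 -c "
from h import *
go((458,194.5,64),1.3)"
```

```text
time: 12.42
tcp_pos: [458.9, 194.6, 67.9]
tcp_rot: [3.137, -0.002, 1.294]
wrist_force: [-0.5, -0.3, 0.9]
gripper_width: 88.3
t 12.43 tcp [458.9 194.6  67.9] rpy [ 3.137e+00 -2.000e-03  1.294e+00] F [-0.5 -0.3  0.9] w 88.3 q6 -1.13
shift mm [-0.3 -0.9  3.9]
rot [ 0.004 -0.002 -0.006]
```

```bash
python3 -m jog '[[[0,-0.001,0.004,0,0,0,0],[0,0,0,0,0,0,255],[0,0,0,0,0,0,255],[0,0,0,0,0,0,255],[0,0,0,0,0,0,255],[0,0,0,0,0,0,255],[0,0,0,0,0,0,255]]]' 25
python3 -c "
from h import *
go((458,194.5,64),1.3)
crop(cam('top'),130,135,260,250,5,'t8.png')"
```

```text
time: 13.3
tcp_pos: [458.6, 193.9, 65.1]
tcp_rot: [3.134, -0.001, 1.295]
wrist_force: [-1.5, -3.2, 0.3]
gripper_width: 39.2
t 13.3 tcp [458.6 193.9  65.1] rpy [ 3.134e+00 -1.000e-03  1.295e+00] F [-1.5 -3.2  0.3] w 39.2 q6 -1.13
shift mm [ 0.4 -0.8  1.1]
rot [ 0.007 -0.001 -0.005]
```

View pics/t8.png

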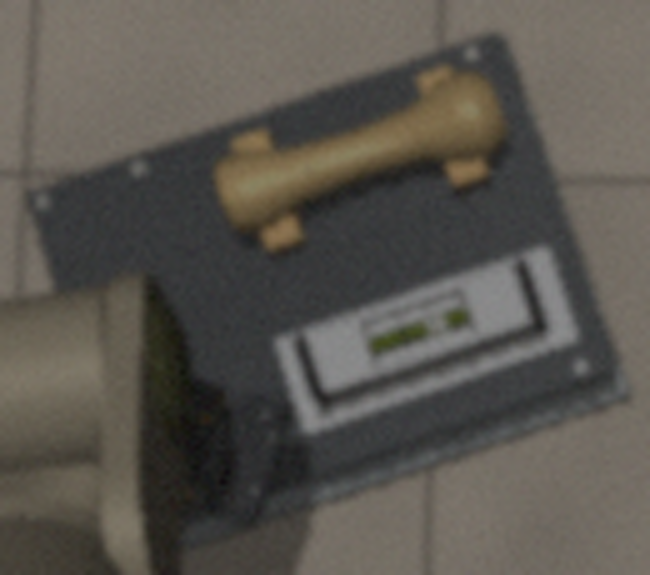

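```bash
python3 -m jog '[[[0,0,-0.001,0,0,0.15,255],[0,0,-0.001,0,0,0.15,255],[0,0,-0.001,0,0,0.15,255],[0,0,0,0,0,0,255]]]'
python3 -c "
from h import *
go((458,194.5,68),1.3)
"
python3 -m jog '[[[0,0,-0.001,0,0,0.15,255],[0,0,-0.001,0,0,0.15,255],[0,0,-0.001,0,0,0.15,255],[0,0,0,0,0,0,255]]]'
python3 -c "
from h import *
go((458,194.5,70),1.3)
crop(cam('top'),130,135,260,250,5,'t9.png')
crop(cam('side'),190,140,245,195,12,'s9.png')
"
```

```text
time: 13.85
tcp_pos: [458.7, 194.0, 68.3]
tcp_rot: [3.135, -0.005, 0.833]
wrist_force: [-0.3, -1.3, -0.3]
gripper_width: 39.6
t 13.85 tcp [458.7 194.   68.3] rpy [ 3.135 -0.005  0.833] F [-0.3 -1.3 -0.3] w 39.6 q6 -0.67
shift mm [-0.1 -0.9  0.3]
rot [ 0.007 -0.003 -0.467]
time: 14.35
tcp_pos: [459.5, 194.1, 71.4]
tcp_rot: [3.138, -0.01, 0.385]
wrist_force: [-0.8, -2.0, -0.3]
gripper_width: 39.5
t 14.35 tcp [459.5 194.1  71.4] rpy [ 3.138 -0.01   0.385] F [-0.8 -2.  -0.3] w 39.5 q6 -0.22
shift mm [-1.2 -1.   1.4]
rot [ 0.008 -0.007 -0.915]
```

View pics/t9.png

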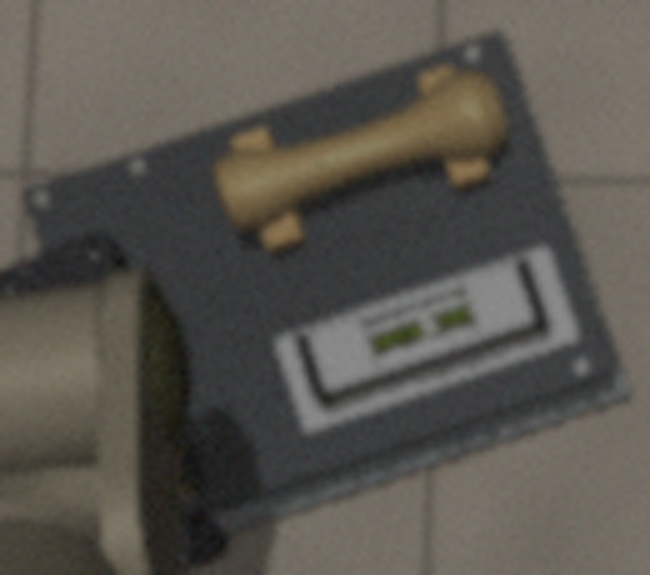

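View pics/s9.png

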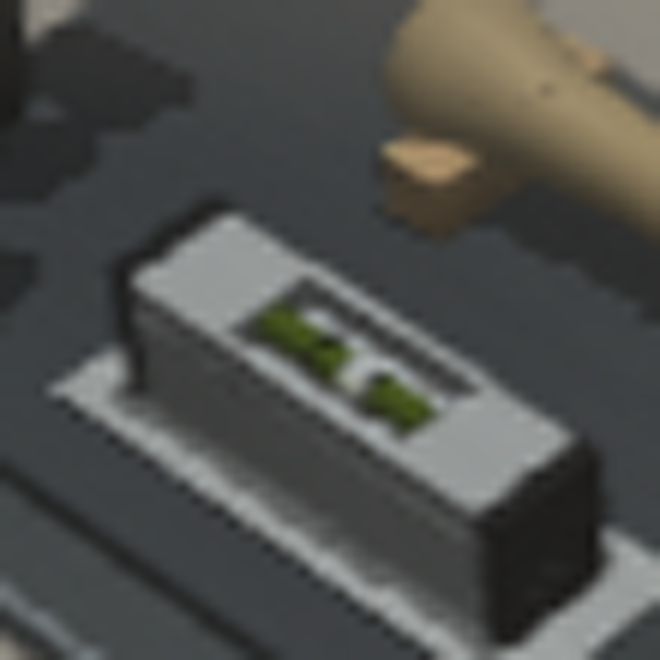

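```bash
cat >> h.py <<'E'
def bubble(n=3,c=(516,33),yaw=0.347,tag=None):
    y=np.arange(-34,34.1,0.5); ax=np.array([-np.sin(yaw),np.cos(yaw),0]); xx=np.array([np.cos(yaw),np.sin(yaw),0])
    out={}
    for cam_ in ('top','side'):
        d=cam(cam_); im=d['img'].astype(float)
        for _ in range(n-1): im=im+cam(cam_)['img']
        im/=n; g=im[...,1]-im[...,2]
        best=None
        for dx in np.arange(-12,13,2.):
            rows=[proj(d,np.array([c[0],c[1],104.])+ax*t+xx*dx) for t in y]
            m=np.array(rows,np.float32)
            p=cv2.remap(g.astype(np.float32),m[:,:1],m[:,1:],cv2.INTER_CUBIC)[:,0]
            br=cv2.remap(im[...,0].astype(np.float32),m[:,:1],m[:,1:],cv2.INTER_CUBIC)[:,0]
            if best is None or p.sum()>best[0]: best=(p.sum(),dx,p,br)
        _,dx,p,br=best
        h=p.max()*.5; on=np.where(p>h)[0]
        def edge(i,j): return y[i]+(h-p[i])/(p[j]-p[i])*(y[j]-y[i])
        tr=[]
        for i in range(len(y)-1):
            if (p[i]>h)!=(p[i+1]>h): tr.append(round(float(edge(i,i+1)),1))
        out[cam_]=tr
        print(cam_,'dx',dx,'edges',tr)
        print('  g',p[::4].round(0).astype(int).tolist()); print('  r',br[::4].round(0).astype(int).tolist())
E
python3 -m jog '[[[0,0,0,0,0,0,255],[0,0,0,0,0,0,255],[0,0,0,0,0,0,255],[0,0,0,0,0,0,255]]]' >/dev/null
python3 -c "
from h import *
bubble()
go(None)
crop(cam('top'),190,180,240,220,16,'t10.png')
"
```

```text
top dx 0.0 edges [-27.7, -11.1, 3.4, 28.1]
  g [0, 2, 8, 19, 32, 40, 41, 40, 39, 40, 36, 27, 14, 5, 4, 3, 4, 7, 13, 25, 33, 33, 33, 34, 38, 42, 42, 42, 42, 39, 35, 22, 7, 2, 0]
  r [133, 123, 107, 89, 72, 68, 69, 69, 67, 64, 65, 69, 80, 103, 123, 132, 132, 123, 107, 86, 71, 63, 56, 58, 63, 65, 65, 66, 66, 67, 67, 79, 101, 118, 131]
side dx 0.0 edges [-26.4, -9.4, 4.3, 29.6]
  g [1, 2, 6, 16, 34, 48, 56, 56, 51, 54, 54, 52, 37, 15, 5, 3, 1, 0, 4, 26, 47, 50, 40, 33, 41, 56, 58, 52, 53, 55, 54, 46, 25, 9, 0]
  r [150, 150, 132, 96, 64, 63, 66, 64, 72, 70, 71, 65, 59, 72, 109, 155, 172, 170, 158, 122, 89, 63, 48, 49, 61, 68, 65, 70, 69, 70, 69, 69, 78, 103, 141]
t 15.25 tcp [459.5 194.1  71.3] rpy [ 3.138 -0.01   0.391] F [-1.4 -1.9 -0.3] w 39.0 q6 -0.23
```

View pics/t10.png

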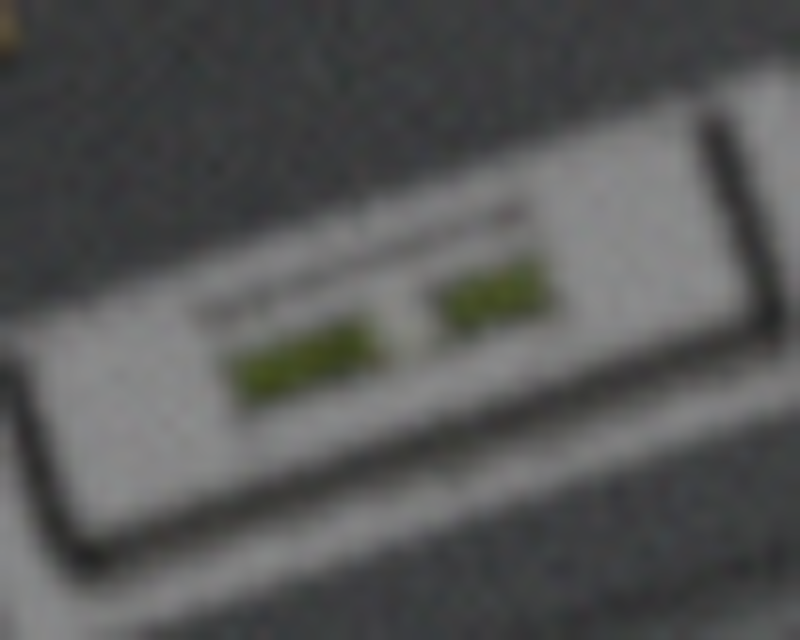

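Bubble at -4.1 mm in both cameras, so about 0.55 rad more is needed.

```bash
python3 -m jog '[[[0,0,-0.001,0,0,0.14,255],[0,0,-0.001,0,0,0.14,255],[0,0,-0.001,0,0,0.14,255],[0,0,0,0,0,0.13,255],[0,0,0,0,0,0,255],[0,0,0,0,0,0,255],[0,0,0,0,0,0,255],[0,0,0,0,0,0,255],[0,0,0,0,0,0,255],[0,0,0,0,0,0,255],[0,0,0,0,0,0,255],[0,0,0,0,0,0,255]]]'
python3 -c "
from h import *
bubble()
go(None)"
```

```text
time: 16.8
tcp_pos: [460.5, 193.6, 74.7]
tcp_rot: [-3.141, -0.013, -0.167]
wrist_force: [-1.1, -1.3, 1.0]
gripper_width: 39.5
top dx 0.0 edges [-28.4, -6.3, 8.0, 27.3]
  g [0, 3, 10, 24, 34, 39, 42, 42, 40, 40, 39, 34, 31, 26, 20, 13, 7, 4, 4, 7, 13, 21, 29, 36, 40, 40, 39, 41, 42, 39, 31, 16, 5, 1, 0]
  r [131, 117, 98, 81, 70, 68, 70, 69, 67, 66, 66, 65, 61, 72, 94, 114, 129, 132, 130, 118, 97, 75, 62, 63, 67, 68, 66, 66, 67, 66, 68, 81, 103, 121, 134]
side dx 2.0 edges [-27.5, -7.5, -7.5, -3.9, 11.5, 30.0]
  g [1, 3, 11, 25, 39, 51, 55, 52, 52, 57, 56, 48, 41, 30, 32, 30, 14, 2, -2, -3, 0, 11, 24, 30, 40, 54, 53, 53, 56, 58, 53, 46, 29, 8, 1]
  r [152, 146, 125, 89, 72, 64, 68, 74, 72, 66, 70, 64, 46, 51, 71, 94, 126, 156, 170, 174, 160, 122, 70, 52, 60, 66, 72, 74, 74, 68, 69, 66, 66, 93, 128]
t 17.1 tcp [460.5 193.6  74.7] rpy [-3.141 -0.013 -0.167] F [-0.3 -1.6  1.4] w 39.2 q6 0.33
```

```bash
python3 - <<'E'
from h import *
for c,(u0,v0,u1,v1),s in (('top',(195,182,235,212),20),('side',(203,155,233,180),26)):
    im=sum(cam(c)['img'][v0:v1,u0:u1,::-1].astype(float) for _ in range(6))/6
    cv2.imwrite(f'pics/{c}11.png',cv2.resize(np.clip(im*1.5,0,255).astype(np.uint8),None,fx=s,fy=s,interpolation=cv2.INTER_CUBIC))
bubble(6)
E
```

```text
top dx 0.0 edges [-28.3, -6.4, 8.3, 27.2]
  g [0, 3, 11, 23, 35, 41, 42, 41, 40, 40, 38, 33, 30, 26, 20, 13, 6, 3, 4, 7, 12, 20, 30, 37, 40, 40, 40, 42, 42, 39, 30, 16, 6, 1, 0]
  r [131, 116, 98, 81, 69, 68, 71, 71, 67, 65, 65, 64, 61, 72, 94, 113, 128, 131, 130, 118, 99, 75, 60, 62, 67, 68, 66, 66, 68, 69, 68, 81, 104, 122, 133]
side dx 0.0 edges [-27.2, -3.4, 10.1, 30.0]
  g [0, 0, 7, 21, 37, 49, 53, 52, 50, 54, 53, 49, 40, 33, 38, 32, 16, 5, 3, 2, 0, 10, 27, 34, 42, 53, 54, 50, 53, 54, 51, 46, 27, 10, 0]
  r [151, 151, 129, 94, 69, 65, 67, 67, 70, 68, 71, 67, 57, 50, 61, 92, 124, 157, 172, 174, 170, 135, 84, 56, 59, 67, 66, 68, 67, 68, 67, 66, 69, 89, 128]
```

View pics/top11.png

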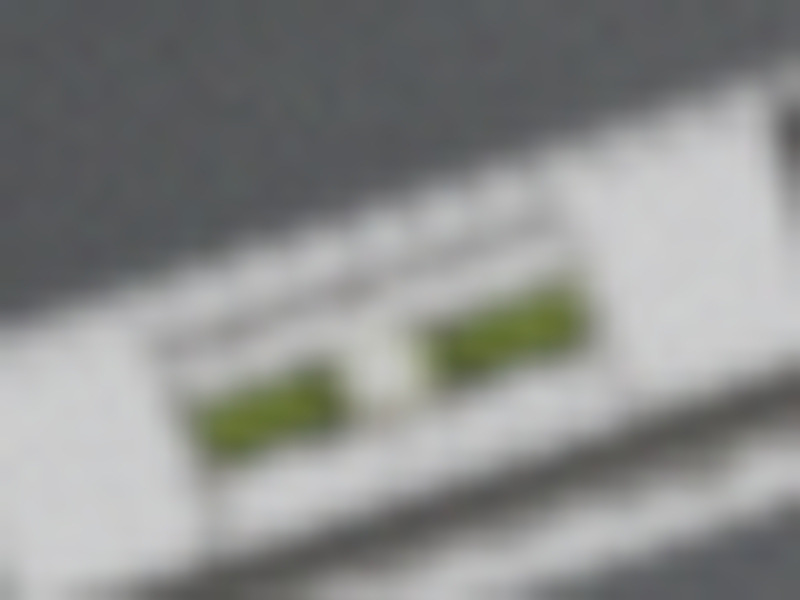

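View pics/side11.png

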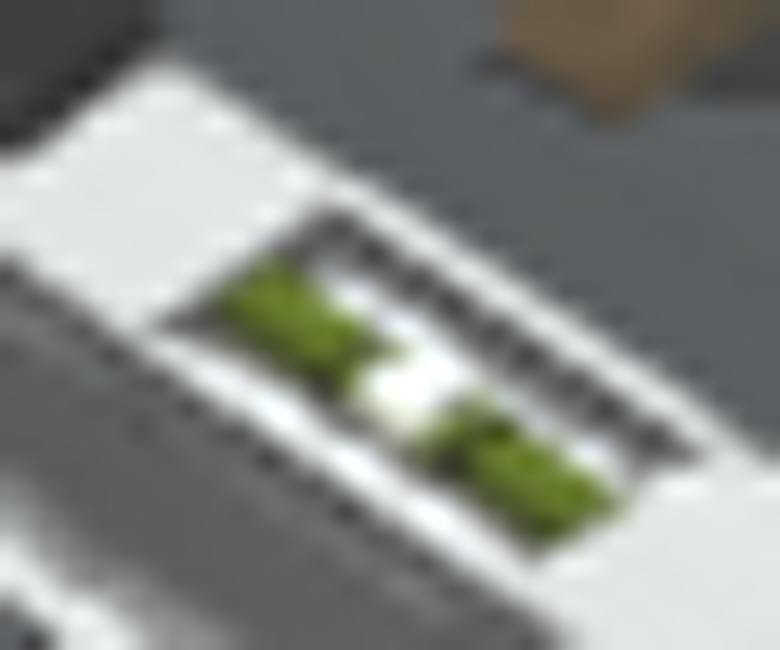

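The bubble touches the +y mark and a green gap shows at the -y mark, so it has overshot by about 1.5 mm. I'm turning back slightly.

```bash
python3 -m jog '[[[0,0,0.0005,0,0,-0.1,255],[0,0,0.0005,0,0,-0.1,255],[0,0,0,0,0,0,255],[0,0,0,0,0,0,255],[0,0,0,0,0,0,255],[0,0,0,0,0,0,255],[0,0,0,0,0,0,255],[0,0,0,0,0,0,255],[0,0,0,0,0,0,255],[0,0,0,0,0,0,255],[0,0,0,0,0,0,255]]]'
cat > look.py <<'E'
from h import *
import sys
t=sys.argv[1]
for c,(u0,v0,u1,v1),s in (('top',(195,182,235,212),20),('side',(203,155,233,180),26)):
    im=sum(cam(c)['img'][v0:v1,u0:u1,::-1].astype(float) for _ in range(6))/6
    cv2.imwrite(f'pics/{c}{t}.png',cv2.resize(np.clip(im*1.5,0,255).astype(np.uint8),None,fx=s,fy=s,interpolation=cv2.INTER_CUBIC))
bubble(6); go(None)
E
python3 look.py 12
```

```text
time: 19.68
tcp_pos: [460.2, 193.9, 73.5]
tcp_rot: [3.14, -0.012, 0.035]
wrist_force: [-0.6, -1.7, -0.6]
gripper_width: 39.5
top dx 0.0 edges [-27.7, -8.2, 6.4, 27.5]
  g [0, 2, 9, 20, 32, 40, 41, 42, 41, 41, 39, 34, 29, 21, 14, 8, 4, 3, 5, 12, 21, 26, 31, 36, 39, 41, 41, 41, 43, 41, 33, 19, 7, 3, 0]
  r [133, 121, 102, 83, 69, 68, 70, 69, 66, 66, 66, 65, 64, 78, 101, 119, 131, 131, 122, 102, 79, 63, 56, 60, 67, 68, 65, 66, 68, 68, 67, 79, 100, 118, 133]
side dx 0.0 edges [-27.1, -8.2, 7.4, 30.0]
  g [0, 0, 7, 21, 37, 49, 54, 53, 51, 55, 53, 48, 39, 27, 21, 17, 9, 2, 3, 7, 17, 33, 38, 34, 42, 54, 54, 51, 54, 54, 51, 46, 28, 10, 0]
  r [151, 151, 131, 96, 69, 65, 67, 68, 70, 69, 71, 67, 55, 50, 68, 110, 145, 169, 174, 162, 139, 93, 59, 52, 61, 68, 66, 68, 68, 69, 68, 68, 73, 96, 135]
t 20.88 tcp [460.2 193.9  73.5] rpy [ 3.14  -0.013  0.035] F [-1.8 -1.2  1.1] w 39.1 q6 0.13
```

View pics/top12.png

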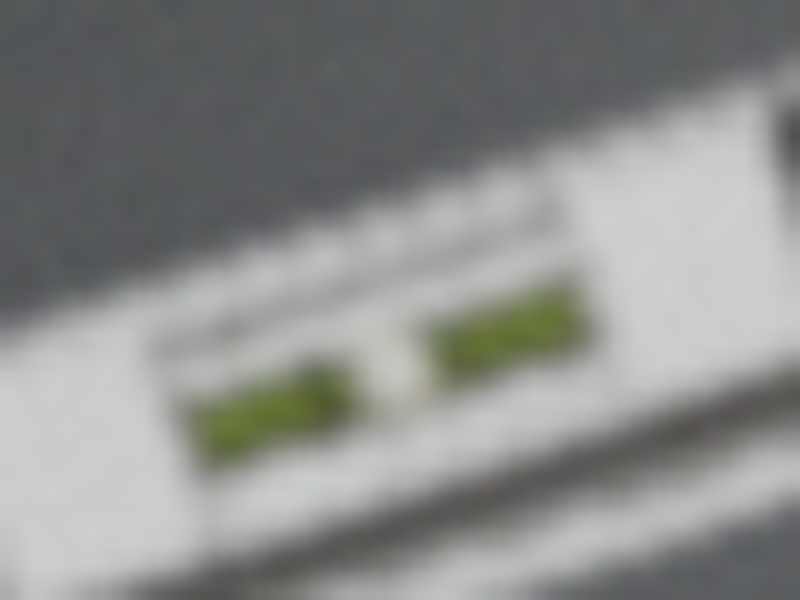

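View pics/side12.png

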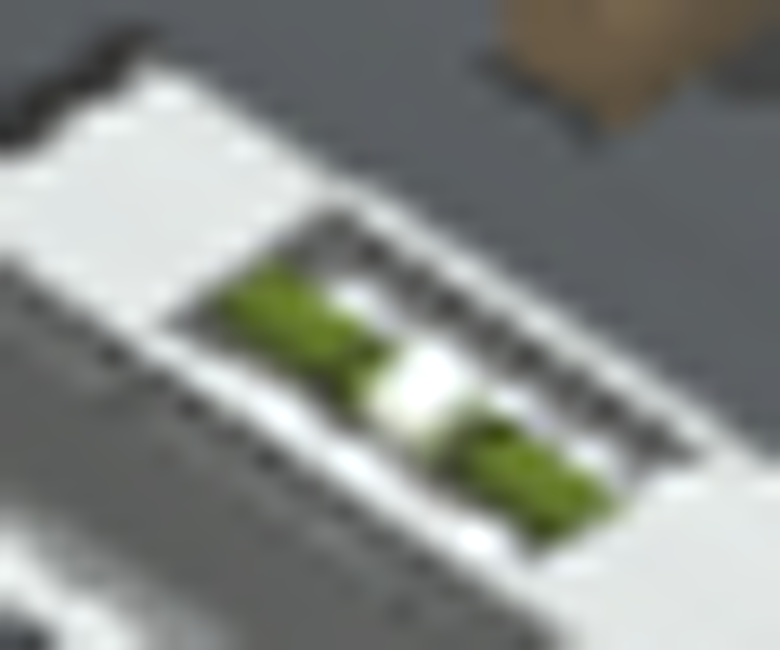

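```bash
python3 -m jog '[[[0,0,0,0,0,0,170],[0,0,0,0,0,0,120],[0,0,0,0,0,0,60],[0,0,0,0,0,0,0],[0,0,0,0,0,0,0],[0,0,-0.02,0,0,0,0],[0,0,-0.04,0,0,0,0],[0,0,-0.03,0,0,0,255],[0,0,0,0,0,0,255],[0,0,0,0,0,0,255]]]'
python3 look.py 13
python3 -c "
from h import *
go((500.5,75.5,140),0.347)"
```

```text
time: 22.12
tcp_pos: [458.2, 194.1, 164.4]
tcp_rot: [3.14, -0.008, 0.033]
wrist_force: [-0.4, -1.6, -0.6]
gripper_width: 60.2
top dx 0.0 edges [-28.2, -7.9, 6.4, 27.6]
  g [1, 3, 10, 22, 33, 40, 41, 40, 38, 39, 39, 35, 29, 21, 13, 8, 3, 3, 6, 12, 19, 27, 31, 33, 38, 41, 41, 40, 41, 39, 31, 18, 7, 2, -1]
  r [132, 119, 99, 79, 67, 66, 67, 68, 67, 66, 65, 65, 66, 82, 106, 122, 132, 130, 123, 103, 80, 62, 55, 60, 64, 65, 64, 64, 65, 65, 68, 80, 101, 120, 133]
side dx 2.0 edges [-27.9, -8.3, 13.7, 29.4]
  g [0, 3, 15, 32, 42, 52, 56, 50, 52, 64, 60, 49, 43, 31, 25, 22, 10, 0, -1, 1, 7, 18, 23, 23, 36, 53, 53, 50, 60, 64, 53, 45, 27, 6, 0]
  r [151, 144, 124, 90, 75, 63, 63, 75, 78, 69, 73, 72, 53, 52, 75, 108, 140, 167, 174, 169, 140, 92, 47, 44, 58, 63, 71, 81, 82, 72, 69, 64, 69, 100, 134]
t 23.32 tcp [458.6 194.2 165.3] rpy [ 3.141 -0.009  0.033] F [ 0.2 -0.2 -0.5] w 0.5 q6 0.13
t 23.32 tcp [458.6 194.2 165.3] rpy [ 3.141 -0.009  0.033] F [ 0.2 -0.2 -0.5] w 0.5 q6 0.13
shift mm [ 37.7 120.   25.7]
rot [ 0.003 -0.009 -0.314]
```

View pics/side13.png

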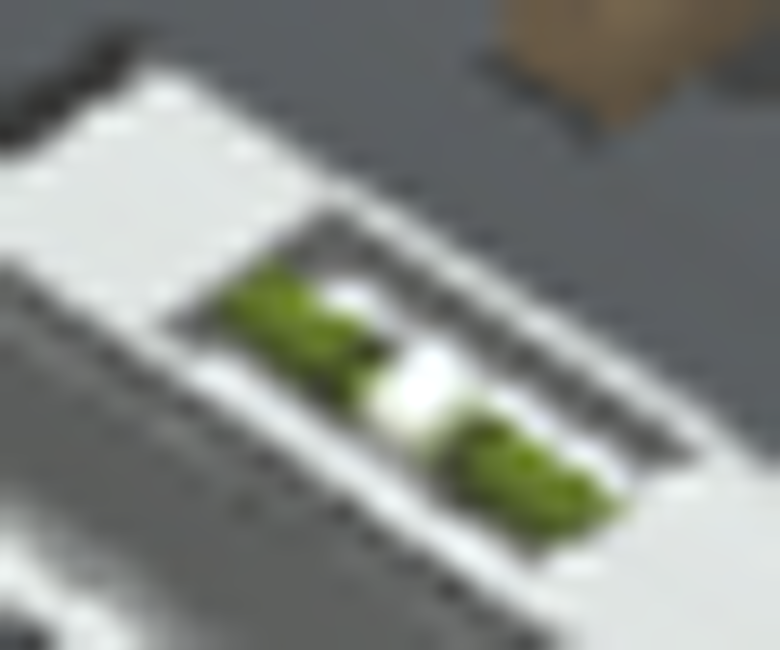

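View pics/top13.png

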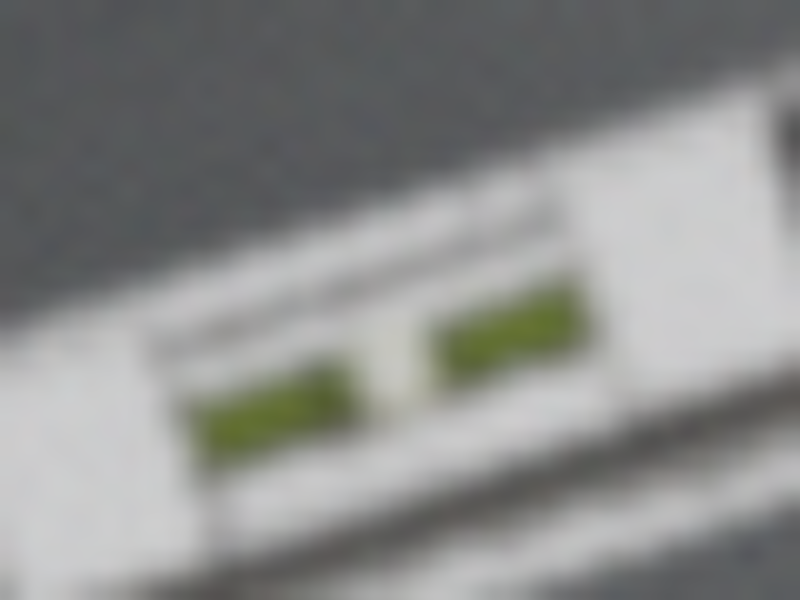

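Centred and unmoved by the release (cameras average about 0, within 1 mm). Now over the level's +y end to press with shut fingers.

```bash
python3 -m jog '[[[0.013,0.04,0,0,0,0,255],[0.013,0.04,0,0,0,0,255],[0.012,0.04,0.01,0,0,0,255],[0,0,0.01,0,0,-0.15,255],[0,0,0.005,0,-0.009,-0.15,255],[0,0,0,0,0,0,255]]]'
python3 -c "
from h import *
go((500.5,75.5,112),0.347)"
```

```text
time: 24.08
tcp_pos: [502.6, 71.6, 140.3]
tcp_rot: [3.138, -0.001, 0.341]
wrist_force: [0.1, -0.1, 0.5]
gripper_width: 0.6
t 24.07 tcp [502.6  71.6 140.3] rpy [ 3.138e+00 -1.000e-03  3.410e-01] F [ 0.1 -0.1  0.5] w 0.6 q6 -0.43
shift mm [-0.7 -4.5 28.2]
rot [ 0.004 -0.001 -0.006]
```

```bash
python3 -m jog '[[[0,-0.006,0.008,0,0,0,255],[0,0,0.01,0,0,0,255],[0,0,0.004,0,0,0,255],[0,0,0,0,0,0,255]]]'
python3 -c "
from h import *
go((500.5,75.5,110),0.347)
crop(cam('side'),160,85,285,195,6,'s14.png')
crop(cam('top'),130,135,260,250,5,'t14.png')"
```

```text
time: 24.58
tcp_pos: [500.3, 78.2, 116.9]
tcp_rot: [3.138, -0.001, 0.336]
wrist_force: [0.1, -0.7, 0.5]
gripper_width: 0.4
t 24.57 tcp [500.3  78.2 116.9] rpy [ 3.138e+00 -1.000e-03  3.360e-01] F [ 0.1 -0.7  0.5] w 0.4 q6 -0.41
shift mm [-0.7  2.6  6.9]
rot [ 0.004 -0.001 -0.011]
```

View pics/s14.png

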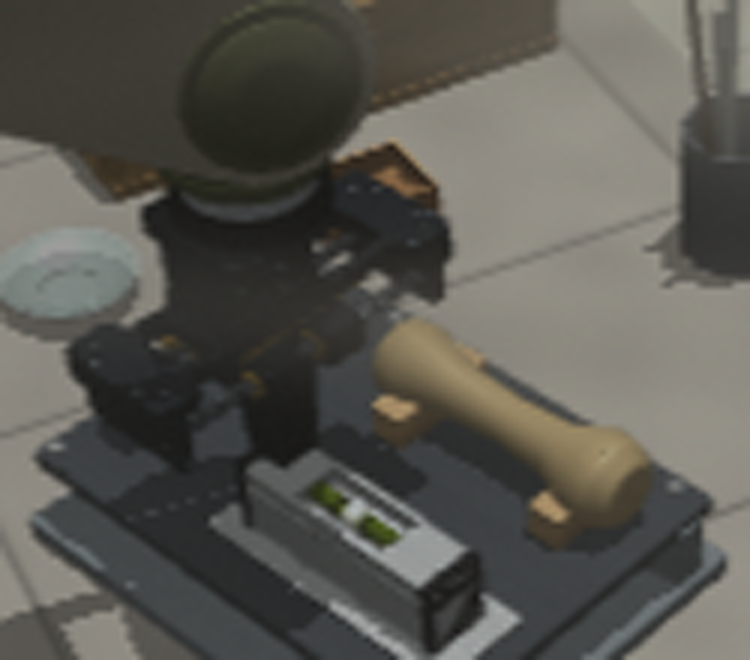

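```bash
python3 -m jog '[[[0,0.002,0.002,0,0,0,255],[0,0,0.002,0,0,0,255],[0,0,0,0,0,0,255]]]'; python3 -m jog '[[[0,0,0.0015,0,0,0,255],[0,0,0,0,0,0,255]]]'
```

```text
time: 25.05
tcp_pos: [501.5, 75.9, 113.4]
tcp_rot: [3.137, -0.003, 0.336]
wrist_force: [0.5, 0.2, -0.2]
gripper_width: 0.4
time: 25.3
tcp_pos: [501.5, 75.9, 111.9]
tcp_rot: [3.137, -0.003, 0.336]
wrist_force: [0.3, 0.0, -0.0]
gripper_width: 0.1
```

```bash
python3 -m jog '[[[0,0,0.0015,0,0,0,255],[0,0,0,0,0,0,255]]]'
```

```text
time: 25.55
tcp_pos: [501.5, 75.9, 110.3]
tcp_rot: [3.137, -0.003, 0.336]
wrist_force: [0.2, 0.2, -0.0]
gripper_width: 0.7
```

```bash
python3 -m jog '[[[0,0,0.001,0,0,0,255],[0,0,0,0,0,0,255]]]'
```

```text
time: 25.8
tcp_pos: [501.5, 75.9, 109.2]
tcp_rot: [3.137, -0.003, 0.336]
wrist_force: [0.5, -0.1, -0.5]
gripper_width: 0.4
```

```bash
python3 -m jog '[[[0,0,0.001,0,0,0,255]]]'
```

```text
time: 25.92
tcp_pos: [501.6, 76.0, 108.5]
tcp_rot: [3.137, -0.003, 0.336]
wrist_force: [-3.3, 1.2, 9.3]
gripper_width: 0.1
```

```bash
python3 look.py 15
```

```text
top dx 0.0 edges [-27.8, -5.7]
  g [0, 2, 9, 19, 32, 40, 41, 41, 40, 40, 39, 36, 31, 26, 22, 15, 9, 6, 9, 11, 11, 11, 12, 11, 11, 9, 8, 9, 11, 12, 13, 14, 14, 14, 14]
  r [130, 119, 102, 83, 69, 67, 66, 66, 66, 66, 63, 61, 62, 65, 65, 59, 47, 38, 33, 33, 38, 38, 38, 39, 41, 44, 53, 69, 89, 102, 103, 103, 104, 104, 104]
side dx 0.0 edges [-27.5, -6.8, 7.5, 26.6]
  g [0, 0, 7, 24, 44, 52, 57, 58, 53, 55, 56, 51, 42, 33, 27, 17, 7, 1, 1, 6, 18, 33, 37, 36, 44, 55, 52, 37, 30, 31, 30, 26, 16, 6, 0]
  r [150, 148, 124, 86, 62, 65, 66, 64, 71, 70, 71, 66, 56, 53, 81, 128, 156, 172, 175, 167, 142, 93, 58, 50, 61, 68, 61, 53, 48, 47, 46, 48, 56, 71, 89]
t 27.12 tcp [501.6  76.  108.7] rpy [ 3.137 -0.004  0.336] F [-1.1  0.4  5.2] w 0.4 q6 -0.42
```

View pics/side15.png

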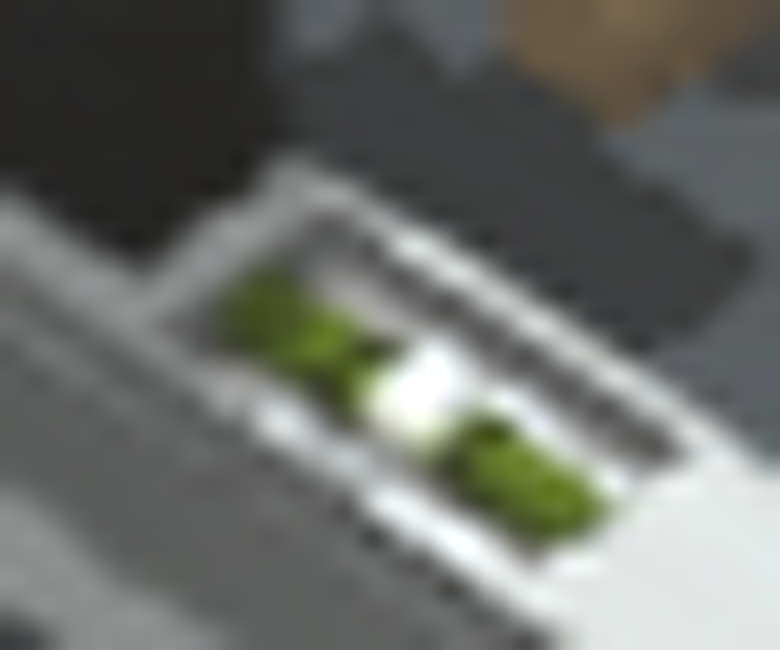

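View pics/top15.png

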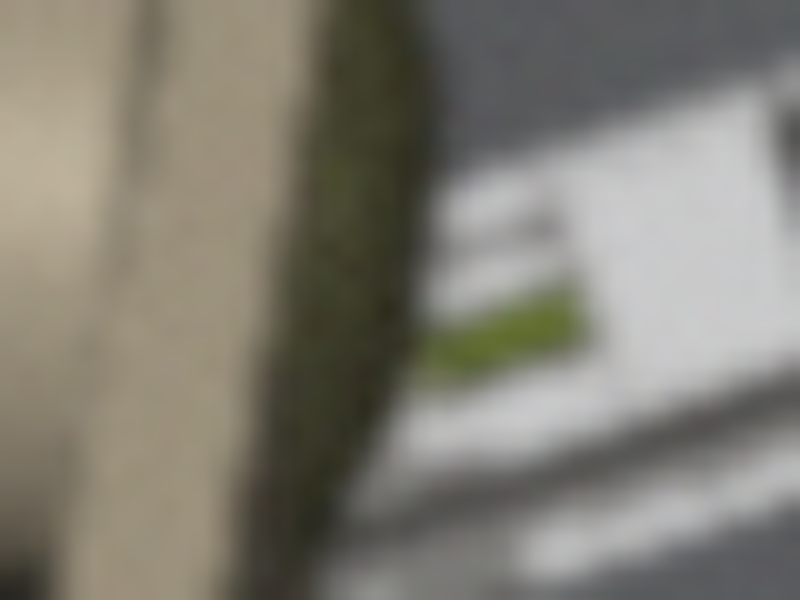

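```bash
python3 -m jog '[[[0,0,0.0013,0,0,0,255]]]'; python3 - <<'E'
from h import *
for _ in range(4):
    for _ in range(4): cam('side')
    print(env.read_state()['wrist_force'].round(1))
E
```

```text
time: 27.25
tcp_pos: [501.7, 76.2, 108.3]
tcp_rot: [3.137, -0.004, 0.336]
wrist_force: [-5.2, 1.1, 13.7]
gripper_width: 0.5
[-4.1 -0.  10.6]
[-3.6  0.2 10.6]
[-3.9  0.2 11.8]
[-3.9  0.5 10.4]
```

Steady press of about 10.7 N. One last look before handing in.

```bash
python3 look.py 16; python3 - <<'E'
from h import *
crop(cam('side'),160,85,285,195,6,'s16b.png')
E
```

```text
top dx 0.0 edges [-27.7, -7.1]
  g [1, 3, 8, 19, 32, 40, 41, 41, 39, 39, 38, 34, 29, 23, 17, 11, 8, 8, 8, 10, 11, 11, 12, 11, 10, 8, 8, 9, 11, 13, 14, 15, 14, 14, 15]
  r [131, 119, 102, 84, 70, 66, 65, 66, 66, 64, 65, 66, 64, 69, 73, 67, 53, 39, 35, 34, 37, 39, 39, 40, 38, 41, 51, 68, 88, 100, 102, 103, 103, 102, 103]
side dx 0.0 edges [-27.4, -8.0, 6.2, 20.8, 23.0, 26.7]
  g [0, 0, 6, 24, 44, 53, 57, 57, 52, 55, 56, 52, 42, 29, 18, 8, 1, 0, 1, 9, 27, 40, 35, 34, 44, 54, 49, 33, 28, 30, 30, 25, 15, 6, 0]
  r [150, 148, 124, 86, 62, 66, 66, 64, 72, 70, 71, 67, 55, 51, 82, 136, 163, 168, 170, 157, 123, 73, 48, 49, 61, 67, 59, 50, 45, 46, 46, 49, 57, 71, 89]
t 29.25 tcp [501.7  76.1 108.4] rpy [ 3.137 -0.004  0.336] F [-3.3  0.4 11. ] w 0.4 q6 -0.42
```

View pics/side16.png

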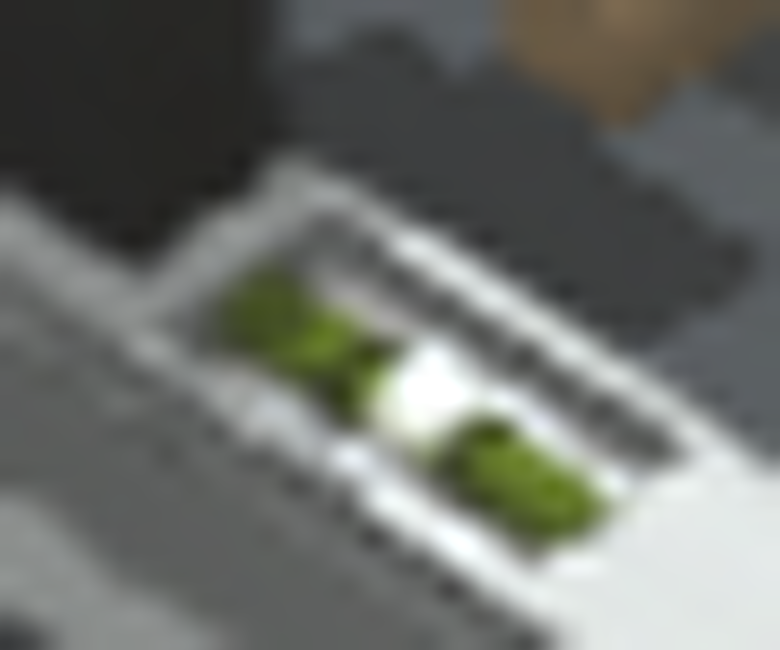

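View pics/s16b.png

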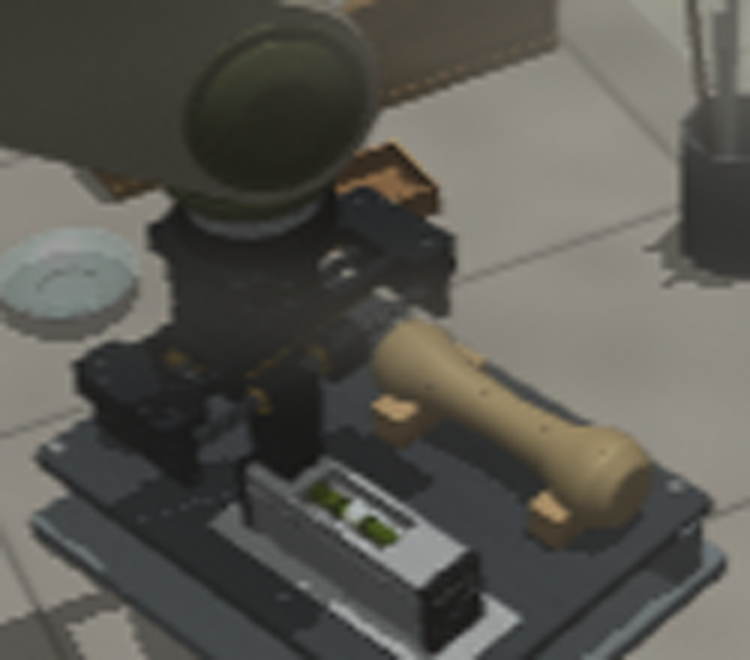

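The press sags the stage slightly: the bubble crept about 0.8 mm towards -y and is still between the marks. I'm easing the press to about 7 N for more margin.

```bash
python3 -m jog '[[[0,0,0.0005,0,0,0,255]]]'; python3 - <<'E'
from h import *
for _ in range(5):
    for _ in range(5): cam('side')
    print(env.read_state()['wrist_force'].round(1))
E
python3 look.py 17
```

```text
time: 29.42
tcp_pos: [501.7, 76.1, 108.7]
tcp_rot: [3.136, -0.005, 0.336]
wrist_force: [-1.4, -0.2, 5.6]
gripper_width: 0.4
[-2.  -0.4  6.7]
[-2.4  0.   7. ]
[-2.3  0.6  8.8]
[-2.5 -0.4  7.1]
[-3.   0.1  7.1]
top dx 0.0 edges [-27.7, -7.3]
  g [0, 2, 9, 19, 32, 40, 42, 42, 41, 41, 39, 35, 28, 22, 17, 12, 8, 8, 8, 10, 11, 10, 12, 13, 11, 8, 7, 9, 11, 12, 13, 14, 14, 14, 14]
  r [130, 118, 101, 83, 69, 66, 67, 67, 66, 64, 64, 63, 65, 70, 73, 67, 53, 41, 36, 34, 37, 37, 39, 40, 41, 43, 52, 69, 88, 100, 103, 103, 103, 104, 103]
side dx 0.0 edges [-27.4, -6.7, 6.2, 20.8, 23.2, 26.6]
  g [0, 0, 7, 24, 44, 53, 57, 58, 53, 56, 56, 51, 42, 34, 27, 17, 7, 1, 1, 8, 26, 44, 43, 39, 46, 55, 49, 33, 28, 30, 30, 26, 15, 6, 0]
  r [150, 147, 123, 86, 62, 65, 65, 64, 71, 70, 71, 66, 55, 51, 80, 134, 161, 169, 174, 162, 128, 76, 54, 54, 63, 67, 59, 50, 46, 47, 46, 48, 56, 71, 89]
t 31.88 tcp [501.7  76.1 108.6] rpy [ 3.137 -0.005  0.336] F [-2.   0.2  7.4] w 0.5 q6 -0.42
```

View pics/side17.png

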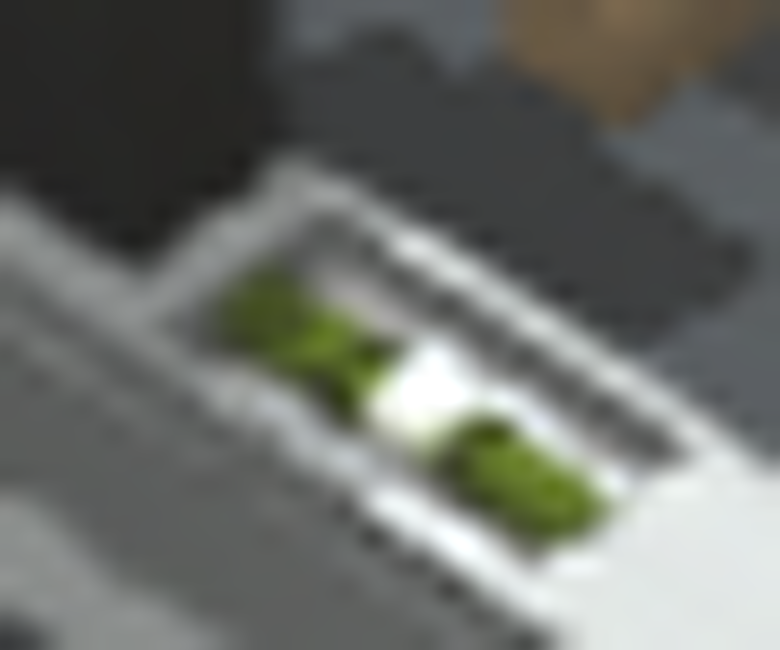

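```bash
python3 -c "
from plant import workorder
print(workorder.close_job())"
```

```text
the job is handed in; nothing more can be done
None
```

I laid the largest spirit level lengthwise on the pad and let go of it. I then turned the levelling foot clockwise by its knob, overshot slightly and turned it back about 0.2 rad until the bubble was centred. I handed the job in at about 32 s of the 72 s, with the shut fingers pressing the level's +y end.

- **Bubble:** it was still between the marks under the press, about 0.5 mm towards -y by the side camera. The two cameras disagreed by about 1 mm. Before the press, the top camera read about -0.85 mm and the side camera about +0.3 to +0.9 mm. During the press the arm hid part of the vial from the top camera, so the last bubble check rests on the side camera alone.
- **Press:** the force held steady at about 7 N, so the level bears on the stage with about 9 N including its weight. At about 11 N the stage sagged slightly and the bubble crept about 0.8 mm towards -y, so I eased the press.
- **Rest of the table:** the arm never worked low near the bystanders, and the ones visible in the last pictures looked unmoved. I did not measure their positions afterwards.

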